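Open the push-and-turn bottle

TASK

Among the bottles in the wooden crate stands one square bottle with a wide ribbed safety cap. Take it out and stand it fully home in the square holder on the bench, then push its cap down and, keeping it pushed, twist it anticlockwise (seen from above) until it is free. Finish while still holding the cap in the gripper, level and still, straight above the open bottle with about 8 cm of clear air under it; leave the bottle seated in the holder and do not tip or shove the other bottles.

Things in the scene. Friction and masses are not known exactly. Their poses are not given: they have to be found in the camera images.
- bottle_mid (a point): The square amber bottle, loose and upright in the crate, any of five spots, random yaw: body 60 x 60 mm, 92 mm tall, paper labels, 0.18 to 0.35 kg; with its cap 138 mm tall, the tallest there. It can be carried by the locked cap. This point: on its axis, 46 mm above its foot; x and y square to its sides, z up.
- bottle_mouth (a point): Centre of the bottle's mouth, under the cap, 126 mm above its foot: neck 29 mm across with three hooks that hold the cap. Lock: pushed down 6 mm or more, the cap turns anticlockwise from above (positive yaw); keep it pushed for the first 40 degrees relative to the bottle; from 45 to 75 it is free and lifts straight off; a stop at about 80. Not pushed, or clockwise, it is blocked.
- cap_mid (a point): The bottle's safety cap: white, round, ribbed, 53 mm across, 34 mm tall, 47 g. This point: on its axis, half-way up; z up. Locked, it lies 121 mm above the bottle's foot, the rim 12 mm above the shoulder, x along the bottle's x. A spring inside pushes it up: 4 N when locked, 1 N more per mm pushed, hard stop 7.5 mm down (11.5 N); once free it springs up 4 mm.
- holder_floor (a point): Grey holder fixed to the bench, random yaw: a square pocket 66 mm inside for the bottle, any of four ways round, 3 mm play a side (it can turn 6 degrees in it). This point: centre of the pocket's floor, 8 mm above the bench; the walls stand 32 mm above it and the flared lip, 79 mm wide at its mouth, 42 mm. x and y square to the pocket's sides, z up.
- crate: The open wooden crate, fixed: 216 x 306 x 70 mm outside, walls and floor 8 mm thick; origin under its centre, y along its long side. The bottles stand on its floor.
- round_a_mid (a point): A plain round amber bottle in the crate, 52 mm across and 85 mm tall with a small black cap, to be left alone; this point is at its centre, half-way up.
- round_b_mid (a point): A plain round amber bottle in the crate, 44 mm across and 75 mm tall with a small white cap, to be left alone; this point is at its centre, half-way up.
- round_c_mid (a point): A plain round amber bottle in the crate, 48 mm across and 80 mm tall with a small black cap, to be left alone; this point is at its centre, half-way up.
- round_d_mid (a point): A plain round amber bottle in the crate, 44 mm across and 70 mm tall with a small white cap, to be left alone; this point is at its centre, half-way up.
Not all that is in view belongs to the job. Leave any blue look-alike of the part that bears cap_mid alone.

How it is judged:
On the way, in this order (a step that is already met when the one before it is completed fails the run):
1. the square bottle stands fully home in the holder with its cap still locked on (horizontal distance between bottle_mid and holder_floor below 0.009 m and z of bottle_mid in the frame of holder_floor below 0.05 m and angle between bottle_mid's own z axis and vertical below 0.08 rad and angle between the x axis of cap_mid and the x axis of bottle_mid, either way round below 0.25 rad and z of cap_mid in the frame of bottle_mid below 0.084 m), for 0.1 s.
2. the cap, pushed down, is turning past its lock with the bottle still in the holder (horizontal distance between bottle_mid and holder_floor below 0.009 m and z of bottle_mid in the frame of holder_floor below 0.05 m and angle between bottle_mid's own z axis and vertical below 0.08 rad and angle between the x axis of cap_mid and the x axis of bottle_mid, either way round above 0.3 rad and z of cap_mid in the frame of bottle_mid below 0.0715 m), for 0.04 s.
At the end, for the whole second after the job is handed in: The gripper holds the cap still and level (14 degrees), within 30 mm of the bottle's axis, its rim 30 to 160 mm above the mouth, touching the bottle no more; the bottle stands on the holder's floor (4 mm), centred (9 mm) and upright (4.5 degrees), free of the gripper (horizontal distance between bottle_mid and holder_floor below 0.009 m and z of bottle_mid in the frame of holder_floor below 0.05 m and angle between bottle_mid's own z axis and vertical below 0.08 rad and z of cap_mid in the frame of bottle_mid between 0.127 and 0.257 m and horizontal distance between cap_mid and bottle_mid below 0.03 m and angle between cap_mid's own z axis and vertical below 0.25 rad and contact force between cap and the fingers above 1 N and contact force between each of cap, the fingers and bottle below 0.05 N and linear speed of each of cap, bottle below 0.03 m/s); the arm keeps its last pose, push and grip.
It fails at once if another bottle is tipped (beyond 30 degrees) or shoved (beyond 40 mm) (angle between any of round_a_mid, round_b_mid, round_c_mid, round_d_mid's own z axis and vertical above 0.52 rad or distance of any of round_a_mid, round_b_mid, round_c_mid, round_d_mid from where it was at the start of the episode above 0.04 m).
It fails at once if the square bottle is tipped beyond 35 degrees (angle between bottle_mid's own z axis and vertical above 0.61 rad).
It also fails if it takes over 58 s, if anything falls off the work surface, if the arm or the gripper's body presses on something with over 40 N, if the wrist force passes 120 N, or if a joint passes its speed limit or range.

ROBOT

A 6-joint arm with a two-finger parallel gripper is mounted at the origin on the work surface. World frame = base frame: x ahead of the robot, y to its left, z up, the work surface at z = 0. Lengths are in m, angles in rad, forces in N, time in s.
With the tool pointing down it reaches from about 0.35 to 0.775 m from the base axis. Payload 7.3 kg.
Tool frame: the origin (TCP) lies at the very end of the fingers, on their centre line; the grasp point (between the pads) lies 19 mm behind it (robot.tcp_to_grasp is the distance from the TCP to the grasp point, in m); x points along the fingers, y is the direction in which the jaws open and shut, and the axes are right-handed (so a half turn about x gives the same grasp; the last joint's range is limited). The gripper opens to 92 mm and grips with 3 to 60 N. Pads are 19 mm wide; open, the fingers measure 130 mm over their backs; the gripper's body (75 mm by 190 mm) begins 47 mm behind the grasp point.
Start: joints at [0.96, 0.342, 1.524, -0, 1.275, -0.146], TCP at [0.235, 0.469, 0.227] pointing down, gripper open.
Joint ranges: [-2.53, 2.53], [-0.77, 2.02], [0.04, 2.7], [-1, 4.14], [0.28, 2.66], [-3.11, 3.11]. Speed limits (rad/s): [2.57, 2.57, 3.14, 3.14, 3.14, 3.14].

INTERFACE

Orientations are given as [roll, pitch, yaw] about the fixed x, y, z axes, in that order (R = Rz(yaw) Ry(pitch) Rx(roll)).
In Python, from cell import robot gives the robot as it stands.
- The arm moves only by the tool move_arm, never from a script. Its argument "increments" is a list of rows, each a list of 4 numbers: the shift along the tool's x, y, z normalised to -1 to 1, where 1 is 40 cm, then the turn about the tool's x normalised to -1 to 1, where 1 is 60 degrees. In form: [[dx, dy, dz, twist], ...]. A call has 1 to 5 rows; each row is the pose to reach, as a shift and turn from the pose commanded when the call began, along the tool's axes at that moment; what a row does not reach only later rows make up. A row lasts 1/8 s, in which the tool goes at most 62.5 mm and 10.7 degrees, less where a joint would pass 70% of its speed; a pose out of reach is approached as far as the arm can. A call with a number of a shift or a turn outside -1 to 1 is refused whole. A call with a gripper value outside its range is refused whole. "gripper" is the closure, from 0 (fully open) to 1 (shut), set as the call begins (left out, the last holds). The fingers move at their own pace and stop on an object; "squeeze" is the grip in N (left out, the last holds). Time passes only in rows, so rows that repeat a pose let the fingers close. It gives the time, the measured TCP pose, the force and the opening at its end, in the units of the state.
- robot.observe(): the state, without advancing time (a new reading comes with each control period).
- robot.read_camera(name): name is "scene" or "top"; returns the picture (420x560x3 uint8, red, green, blue); there is no depth.
- robot.camera_params(name): a dict with "fx", "fy", "cx", "cy" (pixels), "R" (3x3) and "t" (3): a world point X has camera coordinates R X + t. Camera axes: x right, y down, z forward; pixel columns grow to the right and rows downward; lengths in m; the calibration is good to about 2 mm. A picture is of the moment at which its call begins. camera_params takes no time and is no camera call.
- robot.hand_in(): hands the job in, once; it reports no verdict.
The state is a dict: "time": time; "qpos": joint angles; "qvel": joint speeds; "joint_efforts": joint torques, N m; "tool_pos": TCP position; "tool_rot": TCP orientation; "contact_force": force on the tool from outside, world axes, zero at the start; "torque": the same for the moment, N m; "opening": finger opening in m.
Only numpy, scipy, OpenCV 4.12 (cv2) and the standard library are available. Lean on these libraries where they do the work, as an engineer would, in place of code of your own. Each camera call takes 0.05 s, during which the arm holds its last target.

## Working session

There is one attempt and no reset: what is moved stays moved. The work goes in short steps, Python scripts to look and compute and a tool call to move; the robot and the scene stay as the last step left them, time stands still between calls to the robot, and variables do not carry over. Pictures are saved under pics/ and viewed, and the job is handed in when it is done.

Besides the shell and the picture viewer there is one more tool, called after "Emit:" as name([rows], argument=value, ...), one row to a line, values as JSON. move_arm: Moves the arm, as the interface text tells. Its arguments: {"type":"object","properties":{"increments":{"type":"array","items":{"type":"array","items":{"type":"number"}}},"gripper":{"type":"number"},"squeeze":{"type":"number"}},"required":["increments"]}

```bash
ls; mkdir -p pics; python3 - <<'E'
from cell import robot
import cv2
for n in ("scene","top"):
    im=robot.read_camera(n); cv2.imwrite(f"pics/{n}0.png",im[:,:,::-1])
    p=robot.camera_params(n); print(n,p)
s=robot.observe(); print(s)
E
```

```text
pics
scene {'fx': 514.6467712217081, 'fy': 514.6467712217081, 'cx': 274.9336217275113, 'cy': 205.68086139659198, 'R': array([[-0.65368491,  0.75673275, -0.00718177],
       [ 0.61604487,  0.52659543, -0.58582077],
       [-0.43952787, -0.38736649, -0.81040882]]), 't': array([ 0.24474489, -0.24550055,  1.71738659])}
top {'fx': 445.89625562254, 'fy': 445.89625562254, 'cx': 274.15992747126165, 'cy': 216.93862661698097, 'R': array([[ 0.02628152, -0.99965406,  0.00102325],
       [-0.98901332, -0.0261507 , -0.145495  ],
       [ 0.14547143,  0.00281182, -0.98935846]]), 't': array([0.05825798, 0.45277571, 1.03241645])}
{'time': 0.1, 'qpos': array([ 9.59981883e-01,  3.42673835e-01,  1.52492860e+00, -1.16382259e-05,
        1.27540846e+00, -1.45960723e-01]), 'qvel': array([ 5.82193391e-04, -1.09039564e-04, -3.68776565e-03,  3.80296723e-04,
        2.18100303e-05,  9.40483061e-04]), 'joint_efforts': array([ 1.34099646e-03, -4.32004201e+01, -2.44696158e+01,  7.18691759e-02,
        5.26249164e-02, -2.49855373e-05]), 'tool_pos': array([0.23510377, 0.4690021 , 0.22610119]), 'tool_rot': array([-1.70890989,  1.56937805, -2.17376021]), 'contact_force': array([0.27978883, 0.34494317, 0.75790349]), 'torque': array([ 0.07198697,  0.00910495, -0.0040484 ]), 'opening': 0.09199057178292337}
```

View pics/scene0.png

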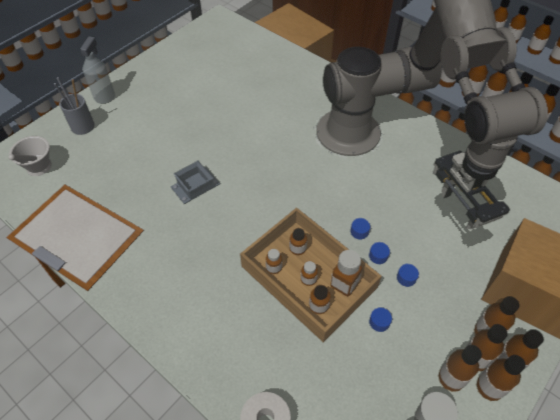

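View pics/top0.png

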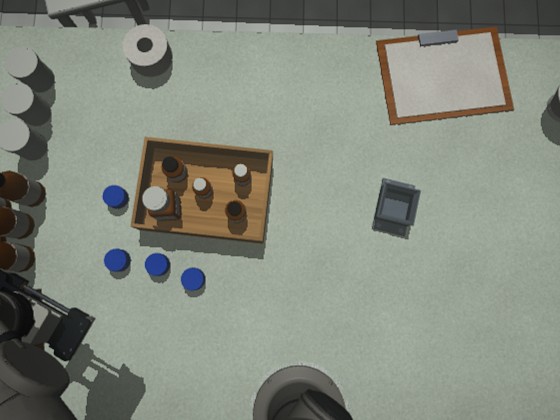

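The scene view shows the crate with the square bottle at about (347,270) and the grey holder at (195,182). In the top view the bottle's cap is at (156,200) and the holder at (397,203). Next I'll zoom in on both.

```bash
python3 - <<'E'
import cv2,numpy as np
t=cv2.imread("pics/top0.png"); s=cv2.imread("pics/scene0.png")
def z(im,x,y,w,h,k): return cv2.resize(im[y:y+h,x:x+w],None,fx=k,fy=k,interpolation=cv2.INTER_CUBIC)
a=z(t,125,150,65,50+20,6);b=z(t,365,170,65,70,6)
c=z(s,320,240,65,70,6);d=z(s,163,152,65,70,6)
o=cv2.resize(np.vstack([np.hstack([a,b]),np.hstack([c,d])]),(650,600) if 0 else (557,600))
cv2.imwrite("pics/z0.png",np.vstack([np.hstack([a,b])]));cv2.imwrite("pics/z1.png",np.hstack([c,d]))
E
```

```text
(no output)
```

View pics/z0.png

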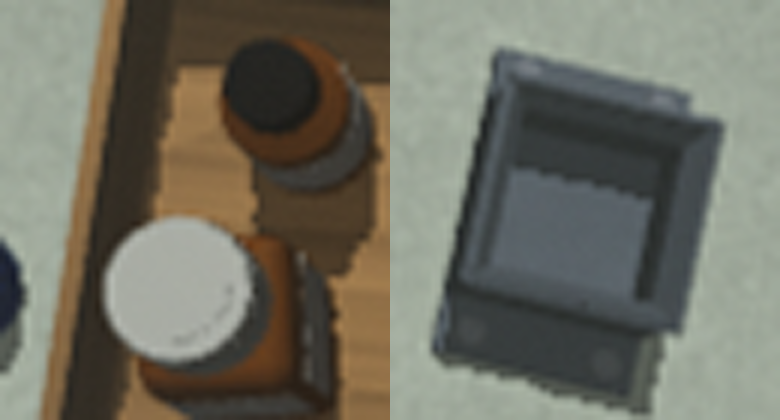

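View pics/z1.png

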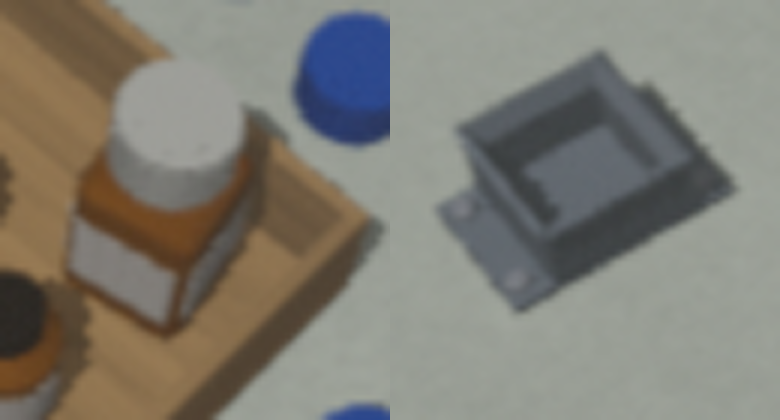

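```bash
cat > h.py <<'E'
from cell import robot
import cv2,numpy as np
P={n:robot.camera_params(n) for n in("scene","top")}
def ray(n,u,v,z):
    p=P[n];R=p["R"];c=-R.T@p["t"];d=R.T@np.array([(u-p["cx"])/p["fx"],(v-p["cy"])/p["fy"],1]);return c+d*(z-c[2])/d[2]
def proj(n,X):
    p=P[n];c=p["R"]@np.asarray(X)+p["t"];return np.array([p["fx"]*c[0]/c[2]+p["cx"],p["fy"]*c[1]/c[2]+p["cy"]])
E
python3 - <<'E'
from h import *
for n in P: print(n,-P[n]["R"].T@P[n]["t"])
cr=lambda X,Y,x0,y0:((X+.5)/6-.5+x0,(Y+.5)/6-.5+y0)
L=[ray("scene",*cr(X-390,Y,163,152),0.05) for X,Y in[(605,50),(460,128),(548,238),(690,158)]]
L=np.array(L);print("holder",L.round(4),L.mean(0))
for i in range(4):
    e=L[(i+1)%4]-L[i];print(np.linalg.norm(e),np.degrees(np.arctan2(e[1],e[0])))
print("in top zoom:",[((proj("top",l)-[365,170]+.5)*6-.5+[390,0]).round() for l in L])
M=np.array([ray("top",*cr(X-390,Y,365,170),0.05) for X,Y in[(500,78),(722,122),(680,333),(462,287)]])
print("top",M.round(4),M.mean(0))
for i in range(4):
    e=M[(i+1)%4]-M[i];print(np.linalg.norm(e),np.degrees(np.arctan2(e[1],e[0])))
# cap: white masks
for n,box in(("top",(125,150,65,70)),("scene",(320,240,65,70))):
    im=cv2.imread(f"pics/{n}0.png")[box[1]:box[1]+box[3],box[0]:box[0]+box[2]]
    hsv=cv2.cvtColor(im,cv2.COLOR_BGR2HSV);m=((hsv[...,1]<40)&(hsv[...,2]>130)).astype(np.uint8)
    k,l,st,ce=cv2.connectedComponentsWithStats(m)
    for i in range(1,k):
        if st[i,4]>60:print(n,st[i],ce[i]+box[:2])
c=ray("top",*cr(177,289,125,150),0.146);print("cap top from top",c)
c=ray("scene",*cr(180,105,320,240),0.146);print("cap top from scene",c)
for a in[(c+[.0265*np.cos(t),.0265*np.sin(t),0]) for t in np.arange(0,6.28,.785)]:print(((proj("scene",a)-[320,240]+.5)*6-.5).round(),((proj("top",a)-[125,150]+.5)*6-.5).round())
B=[ray("scene",*cr(X,Y,320,240),.095) for X,Y in[(80,195),(178,265),(250,180)]]
print(np.round(B,4));
for i in range(2):
    e=B[i+1]-B[i];print(np.linalg.norm(e),np.degrees(np.arctan2(e[1],e[0])))
E
```

```text
scene [1.06606467 0.60933101 1.24972362]
top [0.296083   0.06717525 1.08724693]
holder [[ 0.4369 -0.2568  0.05  ]
 [ 0.5206 -0.2752  0.05  ]
 [ 0.5401 -0.1906  0.05  ]
 [ 0.4591 -0.1733  0.05  ]] [ 0.48918238 -0.22396482  0.05      ]
0.08568635891737968 -12.354392917880066
0.08675886251696721 76.99894744548097
0.08284982340256991 167.9048792304523
0.08646270438600932 -104.88430976021561
in top zoom: [array([683., 336.]), array([725., 127.]), array([511.,  73.]), array([469., 274.])]
top [[ 0.538  -0.1863  0.05  ]
 [ 0.5225 -0.274   0.05  ]
 [ 0.4379 -0.2557  0.05  ]
 [ 0.4538 -0.1707  0.05  ]] [ 0.48806579 -0.22167406  0.05      ]
0.08899116586699546 -100.01364139025785
0.08657566068027311 167.858159081038
0.08656576515316593 79.3953786331133
0.08562667194492547 -10.538938978031261
top [  0   0  17  70 747] [131.27443106 176.79919679]
top [ 18  36  24  24 445] [154.17977528 197.64269663]
scene [  18    0   47   70 1274] [364.01177394 268.30062794]
cap top from top [0.46928627 0.32861128 0.146     ]
cap top from scene [0.46620249 0.32386482 0.146     ]
[142. 148.] [194. 225.]
[190. 162.] [141. 245.]
[233. 142.] [116. 296.]
[244. 101.] [134. 348.]
[218.  63.] [185. 371.]
[170.  50.] [239. 351.]
[128.  69.] [264. 300.]
[116. 109.] [245. 248.]
[[0.5013 0.3044 0.095 ]
 [0.5011 0.3551 0.095 ]
 [0.4489 0.3546 0.095 ]]
0.05068917142540603 90.2531209190339
0.05224080598797312 -179.4783822437836
```

```bash
python3 - <<'E'
from h import *
cr=lambda X,Y,x0,y0:((X+.5)/6-.5+x0,(Y+.5)/6-.5+y0)
# subpixel-ish: V channel zoom edges along rows/cols
for n,(x0,y0) in(("top",(125,150)),("scene",(320,240))):
    im=cv2.imread(f"pics/{n}0.png");hsv=cv2.cvtColor(im,cv2.COLOR_BGR2HSV)
    m=((hsv[...,1]<40)&(hsv[...,2]>125)).astype(np.uint8)*255
    z=cv2.resize(im[y0:y0+70,x0:x0+65],None,fx=6,fy=6,interpolation=cv2.INTER_CUBIC)
    zz=cv2.resize(m[y0:y0+70,x0:x0+65],None,fx=6,fy=6,interpolation=cv2.INTER_NEAREST)
    o=z.copy()
    for (cx,cy),col in (((.4678,.3262),(0,255,0)),((.4693,.3286),(255,0,255))):
      for h,r in((.146,.0265),(.112,.0265)):
        pts=np.array([((proj(n,[cx+r*np.cos(t),cy+r*np.sin(t),h])-[x0,y0]+.5)*6-.5) for t in np.linspace(0,6.3,60)]).astype(int)
        cv2.polylines(o,[pts],False,col,1)
    cv2.imwrite(f"pics/o_{n}.png",np.hstack([o,cv2.merge([zz]*3)]))
E
```

```text
(no output)
```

View pics/o_top.png

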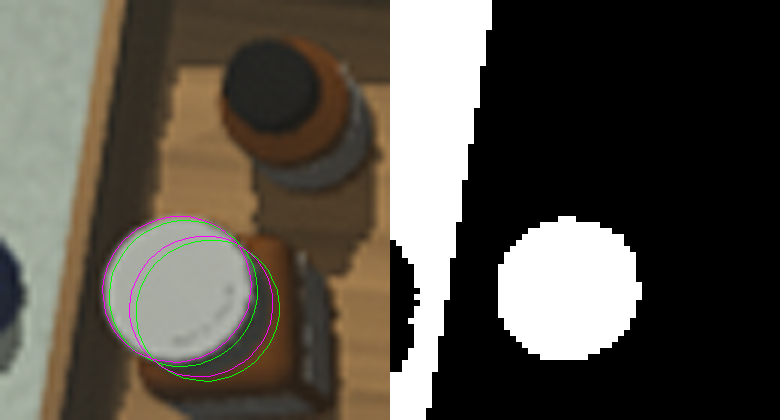

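View pics/o_scene.png

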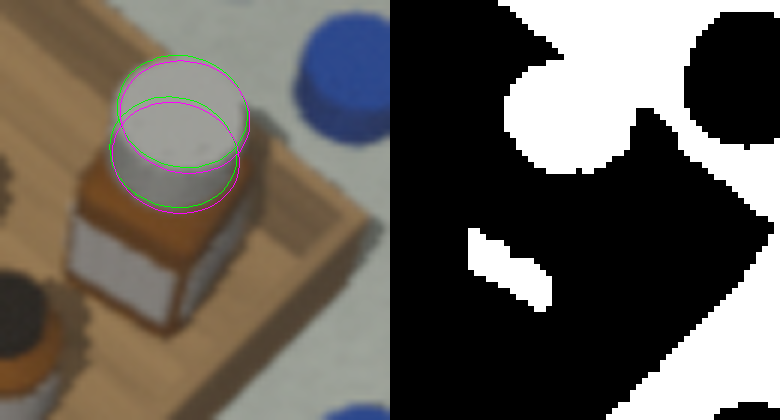

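The magenta circle matches the cap in the top view, and the scene view agrees to about 2–3 mm. That puts the cap axis near (0.4685, 0.328) with the bottle yaw near 0. The holder is at about (0.4886, -0.2225) with yaw about -12°. Next I'll compute the move in tool axes.

```bash
cat >> h.py <<'E'
from scipy.spatial.transform import Rotation as Ro
def go(tp,yawd=0):
    s=robot.observe();R=Ro.from_euler('xyz',s["tool_rot"]).as_matrix()
    d=R.T@(np.array(tp)-s["tool_pos"])/0.4
    print("t",s["time"],"pos",s["tool_pos"].round(4),"F",s["contact_force"].round(2),"op",s["opening"])
    print("jaw y yaw",np.degrees(np.arctan2(R[1,1],R[0,1])),"q6",s["qpos"][5],"toolx",R[:,0].round(4))
    print("inc",d.round(4),"twist",round(-yawd/60,3))
E
python3 -c "
from h import *
go((.4685,.328,.200))"
```

```text
t 0.1 pos [0.2351 0.469  0.2261] F [0.28 0.34 0.76] op 0.09199057178292337
jaw y yaw 63.36604608976364 q6 -0.14596072253880227 toolx [-8.0e-04 -1.2e-03 -1.0e+00]
inc [ 0.0652 -0.0534  0.6796] twist 0.0
```

Emit:
move_arm([
  [0.03, -0.012, 0.15, 0],
  [0.065, -0.025, 0.3, 0],
  [0.065, -0.04, 0.45, 0],
  [0.065, -0.053, 0.6, 0],
  [0.065, -0.053, 0.68, 0],
], gripper=0)

```text
time: 0.72
tool_pos: [0.4711, 0.3263, 0.2002]
tool_rot: [-1.711, 1.57, -2.179]
contact_force: [-1.4, 0.1, 0.3]
opening: 0.0915
```

Emit:
move_arm([
  [0, 0, 0, 0],
  [0, 0, 0, 0],
])

```text
time: 0.98
tool_pos: [0.4681, 0.3287, 0.2003]
tool_rot: [-2.546, 1.569, -3.011]
contact_force: [0.1, -0.3, 0.7]
opening: 0.0921
```

```bash
python3 -c "
from h import *
for n in('top','scene'): cv2.imwrite(f'pics/{n}1.png',robot.read_camera(n)[:,:,::-1])
go((.4685,.328,.114))
a=cv2.imread('pics/top1.png')[130:260,90:250];b=cv2.imread('pics/scene1.png')[180:310,280:440]
cv2.imwrite('pics/v1.png',cv2.resize(np.hstack([a,b]),None,fx=2.5,fy=2.5))"
```

```text
t 1.075 pos [0.4678 0.3292 0.2007] F [ 0.52  0.93 -0.12] op 0.09213200255560422
jaw y yaw 63.45341801837115 q6 -0.6285403922924363 toolx [-5.e-04  0.e+00 -1.e+00]
inc [ 0.2168 -0.0018  0.0029] twist 0.0
```

View pics/v1.png

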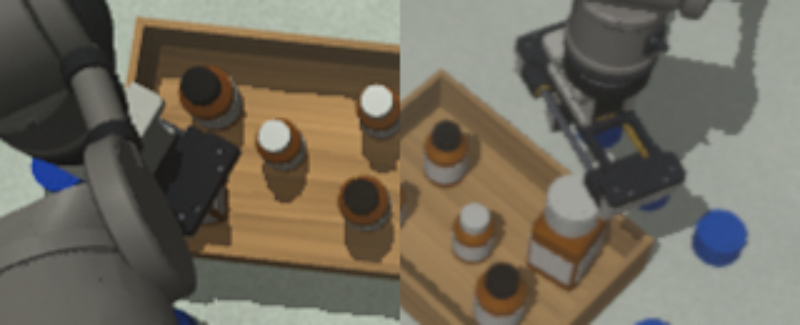

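The gripper is above the cap (near (575,205) in the right-hand panel) with the way clear. I'll turn the jaws by -60° first, so joint 6 has range left for the twist, and then descend.

Emit:
move_arm([
  [0, 0, 0, 0.17],
  [0, 0, 0, 0.34],
  [0, 0, 0, 0.51],
  [0, 0, 0, 0.68],
  [0, 0, 0, 0.85],
])

```text
time: 1.7
tool_pos: [0.4678, 0.3293, 0.201]
tool_rot: [2.723, 1.571, 1.364]
contact_force: [0.3, -0.1, -0.3]
opening: 0.0917
```

Emit:
move_arm([
  [0, 0, 0, 0.15],
  [0, 0, 0, 0.15],
])

```text
time: 1.95
tool_pos: [0.4681, 0.3292, 0.201]
tool_rot: [2.556, 1.571, 1.047]
contact_force: [-1.2, -0.8, -0.0]
opening: 0.0918
```

```bash
python3 -c "
from h import *
go((.4685,.328,.115))"
```

```text
t 1.95 pos [0.4681 0.3292 0.201 ] F [-1.23 -0.83 -0.04] op 0.09184287900072373
jaw y yaw 3.5416537284470526 q6 0.4171211690865049 toolx [ 1.e-04  2.e-04 -1.e+00]
inc [0.2149 0.0009 0.0031] twist 0.0
```

Emit:
move_arm([
  [0.06, 0, 0.002, 0],
  [0.12, 0, 0.002, 0],
  [0.17, 0, 0.002, 0],
  [0.214, 0, 0.002, 0],
  [0.214, 0, 0.002, 0],
])

```text
time: 2.58
tool_pos: [0.4678, 0.3276, 0.1141]
tool_rot: [-1.178, 1.568, -2.686]
contact_force: [0.0, 0.0, -0.4]
opening: 0.0918
```

Emit:
move_arm([
  [0, 0, 0, 0],
  [0, 0, 0, 0],
  [0, 0, 0, 0],
  [0, 0, 0, 0],
  [0, 0, 0, 0],
], gripper=1, squeeze=30)

```text
time: 3.2
tool_pos: [0.4694, 0.3277, 0.1154]
tool_rot: [1.872, 1.57, 0.36]
contact_force: [1.7, -0.1, 1.0]
opening: 0.0516
```

```bash
python3 -c "
from h import *
go((.4685,.328,.115))
for n in('top','scene'): cv2.imwrite(f'pics/{n}2.png',robot.read_camera(n)[:,:,::-1])
a=cv2.imread('pics/top2.png')[130:260,90:250];b=cv2.imread('pics/scene2.png')[200:330,280:440]
cv2.imwrite('pics/v2.png',cv2.resize(np.hstack([a,b]),None,fx=2.5,fy=2.5))"
```

```text
t 3.2 pos [0.4694 0.3277 0.1154] F [ 1.67 -0.09  1.02] op 0.051625448123031666
jaw y yaw 3.3736983793800928 q6 0.416915251477984 toolx [ 9.e-04  4.e-04 -1.e+00]
inc [ 0.001  -0.0021 -0.0008] twist 0.0
```

View pics/v2.png

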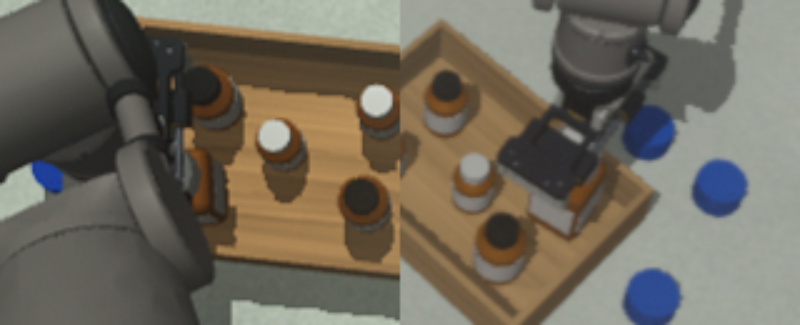

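The fingers have closed on the cap (opening 51.6 mm), and the neighbouring bottles haven't moved. Lifting straight up.

Emit:
move_arm([
  [-0.03, 0, 0, 0],
  [-0.1, 0, 0, 0],
  [-0.19, 0, 0, 0],
  [-0.28, 0, 0, 0],
  [-0.33, 0, 0, 0],
])

```text
time: 3.92
tool_pos: [0.4691, 0.3279, 0.2497]
tool_rot: [2.07, 1.568, 0.558]
contact_force: [1.1, -0.0, -2.5]
opening: 0.0516
```

Emit:
move_arm([
  [0, 0, 0, 0],
  [0, 0, 0, 0],
])

```text
time: 4.18
tool_pos: [0.4684, 0.3273, 0.2461]
tool_rot: [-1.181, 1.569, -2.693]
contact_force: [0.2, -0.2, -2.7]
opening: 0.0517
```

```bash
python3 -c "
from h import *
go((.4886,-.2225,.245),-12)
for n in('top','scene'): cv2.imwrite(f'pics/{n}3.png',robot.read_camera(n)[:,:,::-1])
a=cv2.imread('pics/top3.png')[130:260,90:250];b=cv2.imread('pics/scene3.png')[160:290,280:440]
cv2.imwrite('pics/v3.png',cv2.resize(np.hstack([a,b]),None,fx=2.5,fy=2.5))"
```

```text
t 4.175 pos [0.4684 0.3273 0.2461] F [ 0.23 -0.16 -2.67] op 0.051739674862909146
jaw y yaw 3.368794947581461 q6 0.41703779089220666 toolx [-1.8e-03 -9.0e-04 -1.0e+00]
inc [ 0.0039 -0.0303  1.3752] twist 0.2
```

View pics/v3.png

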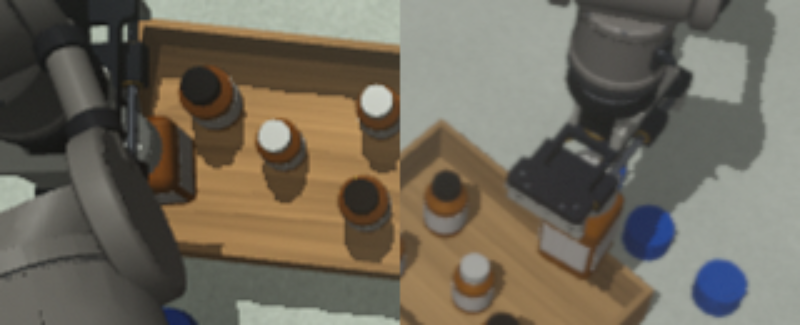

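The bottle hangs level, clear of the crate. Carrying it over to the holder.

Emit:
move_arm([
  [0, -0.001, 0.06, 0.03],
  [0, -0.004, 0.17, 0.06],
  [0, -0.007, 0.29, 0.1],
  [0, -0.01, 0.41, 0.14],
  [0, -0.013, 0.53, 0.18],
])

```text
time: 4.9
tool_pos: [0.4757, 0.1142, 0.2463]
tool_rot: [-1.39, 1.569, -3.092]
contact_force: [1.4, 0.7, -2.0]
opening: 0.0518
```

```bash
python3 -c "
from h import *
go((.4886,-.2225,.20),-1)"
```

```text
t 4.9 pos [0.4757 0.1142 0.2463] F [ 1.35  0.73 -2.01] op 0.05179936506794553
jaw y yaw -7.497830205044298 q6 0.20971065903224675 toolx [-1.5e-03 -1.0e-04 -1.0e+00]
inc [0.1157 0.1419 0.8304] twist 0.017
```

Emit:
move_arm([
  [0, 0.02, 0.13, 0.02],
  [0, 0.045, 0.26, 0.02],
  [0, 0.07, 0.4, 0.02],
  [0, 0.095, 0.54, 0.02],
  [0, 0.12, 0.67, 0.02],
])

```text
time: 5.52
tool_pos: [0.4887, -0.1581, 0.2463]
tool_rot: [-2.021, 1.569, 2.54]
contact_force: [0.4, 0.2, -1.9]
opening: 0.0519
```

Emit:
move_arm([
  [0, 0, 0, 0],
  [0, 0, 0, 0],
])

```text
time: 5.78
tool_pos: [0.4887, -0.1558, 0.2462]
tool_rot: [-2.138, 1.569, 2.423]
contact_force: [-0.6, 0.6, -2.6]
opening: 0.0517
```

```bash
python3 -c "
from h import *
go((.4886,-.2225,.20),-1)"
```

```text
t 5.775 pos [ 0.4887 -0.1558  0.2462] F [-0.63  0.59 -2.59] op 0.05174672347255115
jaw y yaw -8.671527051331363 q6 -0.30732671939735096 toolx [-0.0016  0.0014 -1.    ]
inc [0.1154 0.025  0.1649] twist 0.017
```

Emit:
move_arm([
  [0, 0.012, 0.08, 0],
  [0, 0.025, 0.165, 0],
  [0.06, 0.025, 0.165, 0],
  [0.11, 0.025, 0.165, 0],
  [0.11, 0.025, 0.165, 0],
])

```text
time: 6.4
tool_pos: [0.4885, -0.221, 0.2016]
tool_rot: [-2.073, 1.567, 2.491]
contact_force: [-0.3, 0.2, -1.7]
opening: 0.0513
```

Emit:
move_arm([
  [0, 0, 0, 0],
])

```text
time: 6.52
tool_pos: [0.4898, -0.2223, 0.2039]
tool_rot: [1.3, 1.57, -0.42]
contact_force: [-0.4, 0.4, -2.2]
opening: 0.0519
```

```bash
python3 -c "
from h import *
for n in('top','scene'): cv2.imwrite(f'pics/{n}4.png',robot.read_camera(n)[:,:,::-1])
go((.4886,-.2225,.17),0)
a=cv2.imread('pics/top4.png')[140:260,330:460];b=cv2.imread('pics/scene4.png')[105:225,130:260]
cv2.imwrite('pics/v4.png',cv2.resize(np.hstack([a,b]),None,fx=3,fy=3,interpolation=cv2.INTER_CUBIC))"
```

```text
t 6.625 pos [ 0.4898 -0.2227  0.2042] F [ 0.62  1.17 -1.81] op 0.05191271353223052
jaw y yaw -8.576962252137319 q6 -0.4196288445027951 toolx [ 1.7e-03 -9.0e-04 -1.0e+00]
inc [ 0.0855 -0.0032 -0.0001] twist 0.0
```

View pics/v4.png

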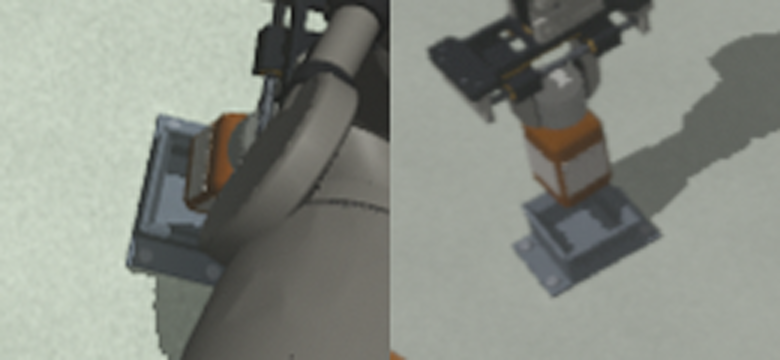

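```bash
python3 -c "
from h import *
b=cv2.imread('pics/scene4.png')[130:210,165:225]
a=cv2.imread('pics/top4.png')[165:245,365:425]
cv2.imwrite('pics/v5.png',cv2.resize(np.hstack([b,a]),None,fx=6.5,fy=6.5,interpolation=cv2.INTER_CUBIC))"
```

```text
(no output)
```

View pics/v5.png

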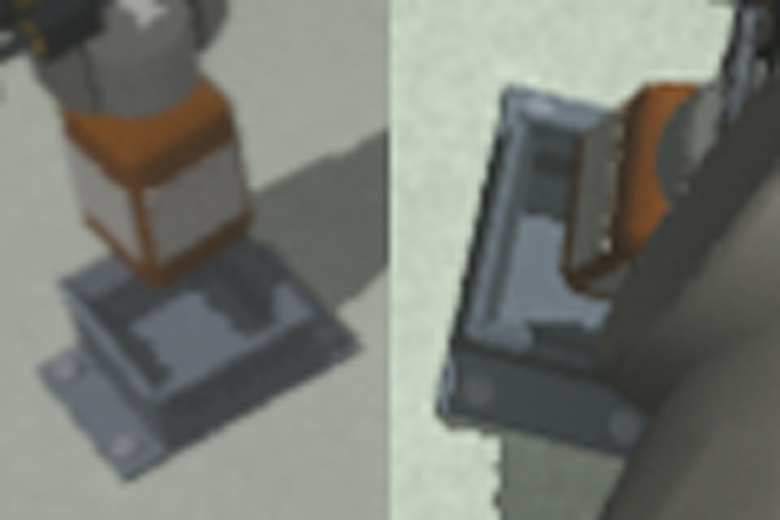

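```bash
python3 -c "
from h import *
k=6.5
def f(n,X,Y,x0,y0,z): return ray(n,(X+.5)/k-.5+x0,(Y+.5)/k-.5+y0,z)
def ang(a,b): e=b-a; return np.linalg.norm(e[:2]).round(4),np.degrees(np.arctan2(e[1],e[0])).round(1)
A=[f('scene',*p,165,130,.097) for p in[(85,222),(150,284),(250,235)]]
print('foot',np.round(A,4),ang(A[0],A[1]),ang(A[1],A[2]), 'centre',(A[0]+A[2])/2)
A=[f('scene',*p,165,130,.05) for p in[(60,286),(153,402),(322,312)]]
print('lip',np.round(A,4),ang(A[0],A[1]),ang(A[1],A[2]))
A=[f('scene',*p,165,130,.185) for p in[(66,138),(135,186),(240,150)]]
print('label top',ang(A[0],A[1]),ang(A[1],A[2]))
A=[f('top',X-390,Y,365,165,.097) for X,Y in[(580,175),(568,268),(612,296)]]
print('top foot',np.round(A,4),ang(A[0],A[1]),ang(A[1],A[2]))
A=[f('top',X-390,Y,365,165,.187) for X,Y in[(640,110),(622,235)]]
print('top shoulder',ang(A[0],A[1]))
"
```

```text
foot [[ 0.5116 -0.2588  0.097 ]
 [ 0.5176 -0.2099  0.097 ]
 [ 0.4685 -0.1964  0.097 ]] (np.float64(0.0492), np.float64(83.0)) (np.float64(0.0509), np.float64(164.6)) centre [ 0.49004418 -0.22757835  0.097     ]
lip [[ 0.5232 -0.2743  0.05  ]
 [ 0.5421 -0.1919  0.05  ]
 [ 0.4552 -0.1707  0.05  ]] (np.float64(0.0844), np.float64(77.1)) (np.float64(0.0895), np.float64(166.3))
label top (np.float64(0.0422), np.float64(90.6)) (np.float64(0.0471), np.float64(155.9))
top foot [[ 0.507  -0.1993  0.097 ]
 [ 0.474  -0.1947  0.097 ]
 [ 0.4646 -0.2098  0.097 ]] (np.float64(0.0333), np.float64(172.1)) (np.float64(0.0178), np.float64(-122.0))
top shoulder (np.float64(0.041), np.float64(171.1))
```

The bottle's yaw (about -11°, rounded corners considered) matches the holder's within a couple of degrees. Lowering it in steps while I watch the force.

Emit:
move_arm([
  [0.03, -0.002, 0, 0],
  [0.06, -0.002, 0, 0],
  [0.09, -0.002, 0, 0],
  [0.12, -0.002, 0, 0],
  [0.14, -0.002, 0, 0],
])

```text
time: 7.25
tool_pos: [0.4886, -0.2229, 0.1463]
tool_rot: [2.311, 1.571, 0.59]
contact_force: [1.8, -0.4, -0.9]
opening: 0.0518
```

Emit:
move_arm([
  [0.015, 0, 0, 0],
  [0.03, 0, 0, 0],
  [0.045, 0, 0, 0],
  [0.06, 0, 0, 0],
  [0.06, 0, 0, 0],
])

```text
time: 7.88
tool_pos: [0.4883, -0.2227, 0.1226]
tool_rot: [-2.277, 1.57, 2.285]
contact_force: [1.4, 0.1, -3.0]
opening: 0.0518
```

```bash
python3 -c "
from h import *
go((.4886,-.2225,.1154),0)"
```

```text
t 7.875 pos [ 0.4883 -0.2227  0.1226] F [ 1.38  0.11 -2.95] op 0.051832927186433404
jaw y yaw -8.634567383104645 q6 -0.42034018316172334 toolx [-5.e-04  5.e-04 -1.e+00]
inc [ 0.018   0.0007 -0.0007] twist 0.0
```

Emit:
move_arm([
  [0.006, 0, 0, 0],
  [0.012, 0, 0, 0],
  [0.017, 0, 0, 0],
  [0.019, 0, 0, 0],
  [0.019, 0, 0, 0],
])

```text
time: 8.5
tool_pos: [0.4885, -0.2229, 0.1156]
tool_rot: [1.676, 1.571, -0.045]
contact_force: [1.5, -0.8, -0.9]
opening: 0.0517
```

```bash
python3 -c "
from h import *
go((.4886,-.2225,.1154),0)
for n in('top','scene'): cv2.imwrite(f'pics/{n}6.png',robot.read_camera(n)[:,:,::-1])
b=cv2.imread('pics/scene6.png')[130:210,165:225]
a=cv2.imread('pics/top6.png')[165:245,365:425]
cv2.imwrite('pics/v6.png',cv2.resize(np.hstack([b,a]),None,fx=6.5,fy=6.5,interpolation=cv2.INTER_CUBIC))"
```

```text
t 8.5 pos [ 0.4885 -0.2229  0.1156] F [ 1.5  -0.77 -0.88] op 0.05170834949426351
jaw y yaw -8.628706792354311 q6 -0.42036236196404503 toolx [ 2.e-04 -0.e+00 -1.e+00]
inc [ 0.0005  0.0002 -0.001 ] twist 0.0
```

View pics/v6.png

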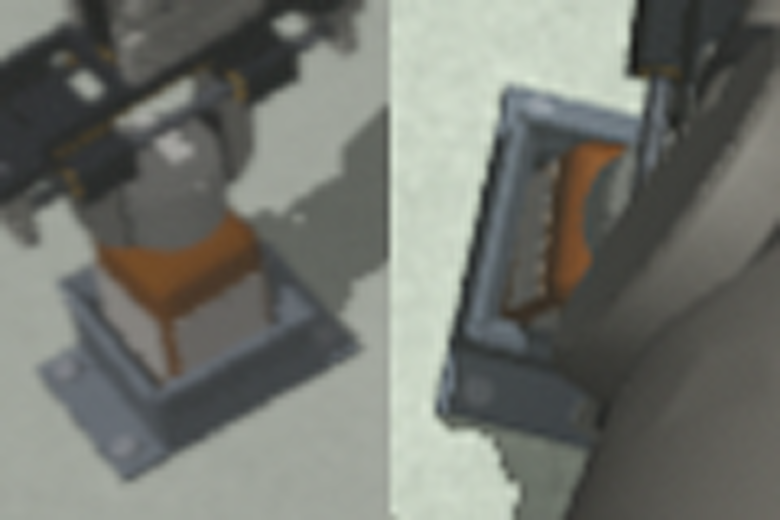

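The bottle sits in the pocket and the weight is coming off the wrist. I'll seat it first, then tighten the grip and push.

Emit:
move_arm([
  [0.002, 0, 0, 0],
  [0.004, 0, 0, 0],
  [0.004, 0, 0, 0],
  [0.004, 0, 0, 0],
], squeeze=55)

```text
time: 9.1
tool_pos: [0.4887, -0.223, 0.1143]
tool_rot: [1.272, 1.57, -0.45]
contact_force: [2.5, 0.4, 5.3]
opening: 0.0518
```

Emit:
move_arm([
  [0.003, 0, 0, 0],
  [0.006, 0, 0, 0],
  [0.009, 0, 0, 0],
  [0.01, 0, 0, 0],
  [0.01, 0, 0, 0],
])

```text
time: 9.72
tool_pos: [0.4892, -0.2232, 0.1107]
tool_rot: [1.335, 1.568, -0.386]
contact_force: [2.7, 0.5, 7.3]
opening: 0.0516
```

```bash
python3 -c "
from h import *
go((.4886,-.2225,.1074),0)"
```

```text
t 9.725 pos [ 0.4892 -0.2232  0.1107] F [2.73 0.54 7.29] op 0.05164320725524372
jaw y yaw -8.633574384641285 q6 -0.42037130189855876 toolx [ 2.2e-03 -9.0e-04 -1.0e+00]
inc [ 0.0083 -0.0018 -0.0014] twist 0.0
```

Spring law holds (7.3 N means about 3.5 mm down). Pushing on to the hard stop.

Emit:
move_arm([
  [0.003, 0, 0, 0],
  [0.006, 0, 0, 0],
  [0.009, 0, 0, 0],
  [0.012, 0, 0, 0],
  [0.012, 0, 0, 0],
])

```text
time: 10.35
tool_pos: [0.4904, -0.2234, 0.1076]
tool_rot: [1.327, 1.565, -0.394]
contact_force: [2.7, 2.8, 17.9]
opening: 0.0515
```

```bash
python3 -c "
from h import *
go((.4886,-.2225,.1074),0)"
```

```text
t 10.35 pos [ 0.4904 -0.2234  0.1076] F [ 2.66  2.81 17.89] op 0.051479079887485436
jaw y yaw -8.632200712119305 q6 -0.42031300044766357 toolx [ 0.0053 -0.0022 -1.    ]
inc [ 0.0005 -0.0047 -0.0015] twist 0.0
```

At the hard stop (18 N). Now twisting anticlockwise (negative twist) with the push held.

Emit:
move_arm([
  [0.001, 0, 0, -0.12],
  [0.001, 0, 0, -0.24],
  [0.001, 0, 0, -0.36],
  [0.001, 0, 0, -0.48],
  [0.001, 0, 0, -0.6],
])

```text
time: 10.98
tool_pos: [0.4898, -0.2239, 0.1075]
tool_rot: [0.472, 1.565, -0.617]
contact_force: [-0.7, 1.3, 21.2]
opening: 0.0514
```

```bash
python3 -c "
from h import *
go((.4886,-.2225,.1074),0);print(robot.observe()['torque'])
for n in('top','scene'): cv2.imwrite(f'pics/{n}7.png',robot.read_camera(n)[:,:,::-1])
b=cv2.imread('pics/scene7.png')[130:210,165:225]
a=cv2.imread('pics/top7.png')[165:245,365:425]
cv2.imwrite('pics/v7.png',cv2.resize(np.hstack([b,a]),None,fx=6.5,fy=6.5,interpolation=cv2.INTER_CUBIC))"
```

```text
t 10.975 pos [ 0.4898 -0.2239  0.1075] F [-0.73  1.34 21.24] op 0.05144228491986693
jaw y yaw 27.607932744255123 q6 -1.0526944228741881 toolx [ 0.0044 -0.0031 -1.    ]
inc [ 0.0002 -0.001  -0.0046] twist 0.0
[-0.05665491  0.1816845  -0.1114064 ]
```

View pics/v7.png

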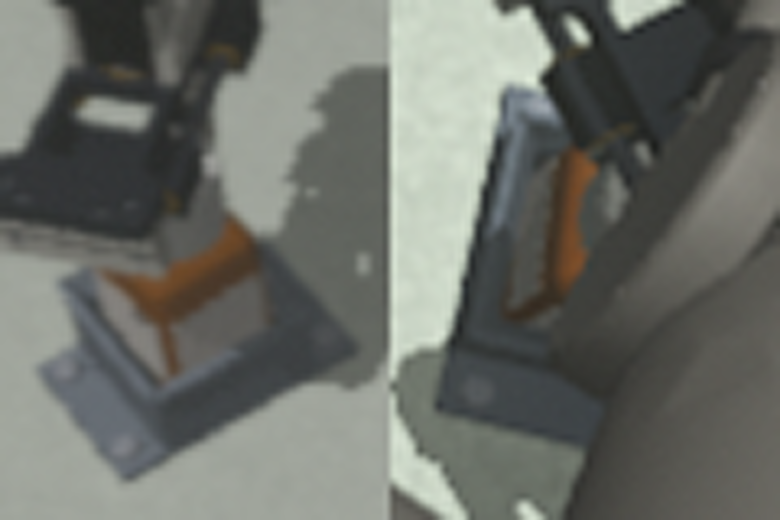

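The bottle stays seated with little torque on the wrist, so the cap is turning. Continuing to about 62°.

Emit:
move_arm([
  [0, 0, 0, -0.1],
  [0, 0, 0, -0.2],
  [0, 0, 0, -0.3],
  [0, 0, 0, -0.38],
  [0, 0, 0, -0.43],
])

```text
time: 11.7
tool_pos: [0.4897, -0.2241, 0.1075]
tool_rot: [-0.018, 1.565, -0.659]
contact_force: [-0.2, 1.0, 20.7]
opening: 0.0514
```

```bash
python3 -c "
from h import *
go((.4886,-.2225,.1074),0);print(robot.observe()['torque'])"
```

```text
t 11.7 pos [ 0.4897 -0.2241  0.1075] F [-0.16  1.   20.71] op 0.051358849850544515
jaw y yaw 53.28677929210873 q6 -1.5009061120066207 toolx [ 0.0042 -0.0033 -1.    ]
inc [ 0.0002  0.0015 -0.0045] twist 0.0
[-0.13399146  0.2191201  -0.10148637]
```

Emit:
move_arm([
  [-0.006, 0, 0, 0],
  [-0.012, 0, 0, 0],
  [-0.018, 0, 0, 0],
  [-0.024, 0, 0, 0],
  [-0.028, 0, 0, 0],
])

```text
time: 12.32
tool_pos: [0.4883, -0.2232, 0.116]
tool_rot: [-1.158, 1.57, -1.801]
contact_force: [1.9, -2.2, 3.0]
opening: 0.0513
```

Emit:
move_arm([
  [-0.008, 0, 0, 0],
  [-0.016, 0, 0, 0],
  [-0.024, 0, 0, 0],
  [-0.024, 0, 0, 0],
])

```text
time: 12.82
tool_pos: [0.4882, -0.2227, 0.1255]
tool_rot: [-3.108, 1.57, 2.533]
contact_force: [-1.2, -0.6, -0.3]
opening: 0.0515
```

```bash
python3 -c "
from h import *
go((.4886,-.2225,.23),0);print(robot.observe()['torque'])
for n in('top','scene'): cv2.imwrite(f'pics/{n}8.png',robot.read_camera(n)[:,:,::-1])
b=cv2.imread('pics/scene8.png')[130:210,165:225]
a=cv2.imread('pics/top8.png')[165:245,365:425]
cv2.imwrite('pics/v8.png',cv2.resize(np.hstack([b,a]),None,fx=6.5,fy=6.5,interpolation=cv2.INTER_CUBIC))"
```

```text
t 12.825 pos [ 0.4882 -0.2227  0.1255] F [-1.23 -0.63 -0.26] op 0.051530067773578846
jaw y yaw 53.1743723641808 q6 -1.4989697803756608 toolx [-5.e-04  3.e-04 -1.e+00]
inc [-0.2614  0.001   0.0003] twist 0.0
[-0.07913684  0.04463149 -0.00549183]
```

View pics/v8.png

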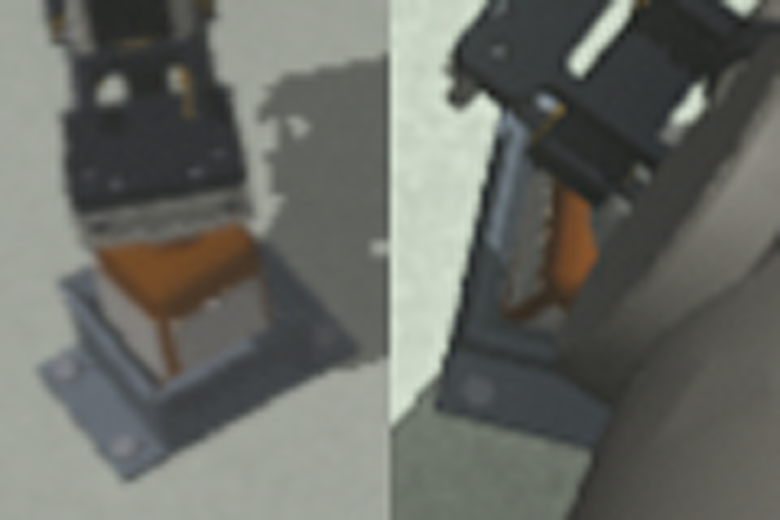

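The cap came free: force is about 0 and the bottle stays seated. I'll lift until the rim is about 8 cm above the mouth (TCP at about 0.218).

Emit:
move_arm([
  [-0.04, 0, 0, 0],
  [-0.09, 0, 0, 0],
  [-0.14, 0, 0, 0],
  [-0.19, 0, 0, 0],
  [-0.23, 0, 0, 0],
])

```text
time: 13.55
tool_pos: [0.4883, -0.2227, 0.2181]
tool_rot: [2.379, 1.571, 1.736]
contact_force: [-0.5, -0.6, -0.9]
opening: 0.0517
```

Emit:
move_arm([
  [0, 0, 0, 0],
  [0, 0, 0, 0],
  [0, 0, 0, 0],
  [0, 0, 0, 0],
])

```text
time: 14.05
tool_pos: [0.4882, -0.2227, 0.2169]
tool_rot: [3.134, 1.57, 2.491]
contact_force: [0.1, 0.9, -0.0]
opening: 0.0515
```

```bash
python3 -c "
from h import *
go((.4886,-.2225,.218),0)
for n in('top','scene'): cv2.imwrite(f'pics/{n}9.png',robot.read_camera(n)[:,:,::-1])
b=cv2.imread('pics/scene9.png')[100:210,160:240]
a=cv2.imread('pics/top9.png')[145:255,365:445]
cv2.imwrite('pics/v9.png',cv2.resize(np.hstack([b,a]),None,fx=5,fy=5,interpolation=cv2.INTER_CUBIC))"
```

```text
t 14.05 pos [ 0.4882 -0.2227  0.2169] F [ 0.08  0.87 -0.02] op 0.05152822820538499
jaw y yaw 53.16803997337565 q6 -1.4989455361015653 toolx [-9.e-04  7.e-04 -1.e+00]
inc [-0.0027  0.0011  0.0004] twist 0.0
```

View pics/v9.png

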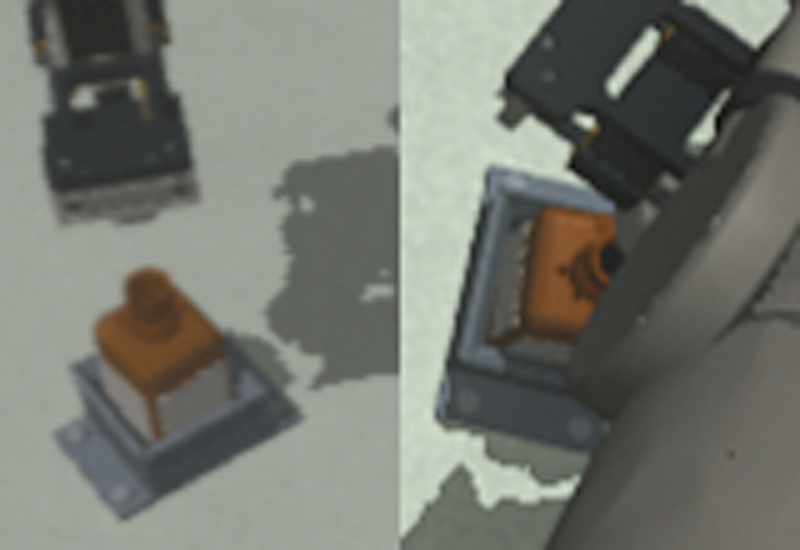

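View pics/scene9.png

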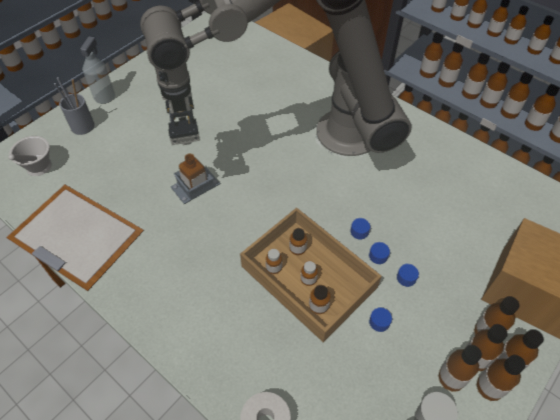

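The open bottle, with its bare neck at (150,295) in the zoom, is seated in the holder. The cap is still in the gripper above it (opening 51.5 mm), and the other four bottles stand undisturbed. Handing in.

```bash
python3 -c "
from cell import robot
print(robot.hand_in())"
```

```text
the job is handed in; nothing more can be done
None
```

I lifted the square bottle out of the crate by its locked cap and stood it in the holder. Then I pushed the cap down to its hard stop (about 18–21 N), twisted it 62° anticlockwise with the push held, and lifted it straight off. I handed the job in at about 14 s; it gave no verdict.

**Last checks:** The final images show the open bottle seated in the holder and the four round bottles still standing where they were. The cap is in the gripper (opening 51.5 mm), with outside force near zero. By the tool pose, its rim is about 8 cm above the mouth.

**What disagreed or stayed unmeasured:**
- The two cameras disagreed by 2–3 mm on positions and about 2° on yaw; the holder's lip and play were enough to cover this.
- I inferred that the bottle was fully home from the tool height and the force as it settled, and did not measure it separately in the images.
- The cap's level and centring come from the tool pose, because the gripper hides most of the cap in the last pictures.

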